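# Unpin the wiper bar and cover the brush-washing pot

## Task

Close the brush-washing pot for the night. Draw the lock pin up out of the wiper bar and park it in the notch of the parking block, hanging upright by its collar and let go; then swing the bar about a quarter turn away from the pot's mouth, and lastly set the cover on the pot so that it sits seated and level. Put the pin and the cover down rather than dropping them, and leave the painted discs and the jar where they are.

Things in the scene. Friction and masses are not known exactly. Their poses are not given: they have to be found in the camera images.
- stand: Dark steel plate 130 x 260 x 8 mm fixed to the table; place and yaw vary. Origin: centre of its underside, z up. In its frame: open steel pot, outer diameter 100, wall 4 mm, at the origin, rim 98 mm above the table; hinge post (diameter 26) at y = +90 mm; aluminium lock block 50 x 50 mm, top 102 mm above the table, at y = -90 mm, with an upright bore of diameter 17 mm.
- pot_rim (a point): Centre of the pot's mouth, at rim height (98 mm above the table); axes as the stand's.
- bar (a joint): Hinge of the steel wiper bar, rad: 0 = across the pot with its 17 mm eye over the lock block (start, held by the pin); grows anticlockwise from above, towards the stand's +x; quarter turn 1.57, stop 1.75. Stays where left. Bar 30 mm wide, underside 104, top 112 mm above the table, reaches 200 mm from the hinge axis, eye at 180 mm.
- bar_hinge (a point): Point on the bar's hinge axis, at the height of the bar's top (112 mm above the table).
- bar_knob (a point): Centre of the black ball knob, diameter 28 mm, on the bar 90 mm from the hinge axis; centre 34 mm above the bar's top (146 mm above the table), on a 14 mm stem.
- pin: Loose steel lock pin, 110 mm long, 0.1 to 0.2 kg, upright through the bar's eye into the bore. Origin at its lower tip, z up along it. Shank diameter 14 mm from 0 to 60 mm (tapered tip), collar diameter 30 from 60 to 66 mm, round head (the grip) diameter 20 from 66 to 110 mm. At the start the collar rests on the bar.
- pin_collar (a point): On the pin's axis at the underside of its collar, 60 mm above its tip; axes as the pin's.
- park_block: Aluminium block on a 70 x 80 x 8 mm foot, fixed beyond the lock block; place and yaw vary. Origin: centre of the foot's underside. Block x -26 to +26, y -31 to +31 mm, top 100 mm above the table. An upright notch 18 mm wide, open at the top and on the -x side, runs from top to foot, from x = -26 mm to its back wall at x = +8 mm, centred on y = 0.
- notch (a point): Parking place: on the notch's centre plane at the height of the block's top (100 mm above the table), 12 mm in front of the notch's back wall. Axes as the block's: -x points out through the notch's open side. A parked pin has the underside of its collar here.
- cover: Loose round steel cover, 0.25 to 0.4 kg, lying on the table. Origin at the centre of its underside, z up. Plug diameter 84 mm from 0 to 8 mm (fits into the pot's 92 mm mouth), flange diameter 114 mm from 8 to 13 mm, stem diameter 16 mm to about 25 mm, knob (the grip) diameter 28 mm from 27 to 47 mm.
- cover_seat (a point): On the cover's axis at the underside of its flange, 8 mm above its origin; lies at the pot's rim when the cover is seated.
- disc_a: Bystander: painted aluminium disc, diameter 92 mm, 25 mm high. Origin at the centre of its underside.
- disc_b: Bystander: second painted aluminium disc, same size. Origin at the centre of its underside.
- jar: Bystander: closed amber glass jar, diameter 72 mm, 130 mm high. Origin at the centre of its underside.
Things that resemble listed ones, but are neither listed nor needed, are in the scene too. Of the things that look like the pin, the smallest one is meant.

How it is judged:
By the outcome, as a careful person would: the job done as asked, in the order asked, and still so for the second after the job is handed in, with the robot touching nothing.
It also fails if it takes over 64 s, if anything falls off the work surface, if the arm or the gripper's body presses on something with over 40 N, if the wrist force passes 120 N, or if a joint passes its speed limit or range.

## Robot

A 6-joint arm with a two-finger parallel gripper is mounted at the origin on the work surface. World frame = base frame: x ahead of the robot, y to its left, z up, the work surface at z = 0. Lengths are in mm, angles in rad, forces in N, time in s.
With the tool pointing down it reaches from about 400 to 925 mm from the base axis. Payload 12.5 kg.
Tool frame: the origin (TCP) lies at the very end of the fingers, on their centre line; the grasp point (between the pads) lies 19 mm behind it; z points along the fingers, y is the direction in which the jaws open and shut (so a half turn about z gives the same grasp; the last joint's range is limited). The gripper opens to 95 mm and grips with 3 to 60 N. Pads are 20 mm wide; open, the fingers measure 119 mm over their backs; the gripper's body (75 mm by 180 mm) begins 59 mm behind the grasp point.
Start: joints at [-0.106, 0.491, 1.559, -0, 1.092, -0.106], TCP at [625.017, 0.021, 214.661] pointing down, gripper open.
Joint ranges: [-3.1, 3.1], [-0.84, 2.19], [0.05, 2.79], [-1.13, 4.28], [0.06, 2.93], [-2.69, 2.69]. Speed limits (rad/s): [2.22, 2.22, 2.79, 3.14, 3.14, 3.14].

## Interface

Orientations are given as [roll, pitch, yaw] about the fixed x, y, z axes, in that order (R = Rz(yaw) Ry(pitch) Rx(roll)).
In Python, from cell import env gives the robot as it stands.
- The arm moves only by the shell command python3 -m pendant 'ROWS'. ROWS is JSON, a list that holds one entry, the list of rows, each a list of 5 numbers: the opening, from 0 (shut) to 1 (fully open), then the shift along the tool's x, y, z in m, then the turn about the tool's z in rad. A call has exactly 8 rows; each row is the pose to reach, as a shift and turn from the pose commanded when the call began, along the tool's axes at that moment; what a row does not reach only later rows make up. A row lasts 1/10 s, in which the tool goes at most 50 mm and 8.59 degrees, less where a joint would pass 70% of its speed; a pose out of reach is approached as far as the arm can. A call with a gripper value outside its range is refused whole. The fingers move at their own pace and stop on an object; the grip force is fixed at half the most. Time passes only in rows, so rows that repeat a pose let the fingers close, or fill a call up. It gives the time, the measured TCP pose, the force and the opening at its end, in the units of the state.
- env.state(): the state, without advancing time (a new reading comes with each control period).
- env.read_camera(name): name is "scene" or "side" or "wrist"; returns a dict with "image" (400x640x3 uint8, blue, green, red), "range_z" (400x640 float32, mm along the optical axis (not along the pixel's ray), 0 where there is no reading), "fx", "fy", "cx", "cy" (pixels), "rvec" (rotation vector, rad) and "tvec" (3), from world to camera coordinates, as OpenCV has them; the wrist camera has in their place "tool_from_camera" (4x4, takes a point from camera to tool coordinates, whose origin is the TCP and whose axes are the flange's). Camera axes: x right, y down, z forward; pixel columns grow to the right and rows downward; lengths in mm; the calibration is good to about 2 mm. The wrist camera is an equidistant fisheye: a pixel r from the principal point sees the ray r / f radians off the axis. A picture is of the moment at which its call begins: read the wrist's pose just before it.
- env.job_done(): hands the job in, once; it reports no verdict.
The state is a dict: "t": time; "joints": joint angles; "qvel": joint speeds; "tau": joint torques, N m; "eef_pos": TCP position; "tcp_rot": TCP orientation; "ft_force": force on the tool from outside, world axes, zero at the start; "moment": the same for the moment, N m; "opening": opening from 0.0 (shut) to 1.0 (fully open).
Only numpy, scipy, OpenCV 4.12 (cv2) and the standard library are available. Lean on these libraries where they do the work, as an engineer would, in place of code of your own. Each camera call takes 0.05 s, during which the arm holds its last target. There are 200 camera calls.

## Working session

There is one attempt and no reset: what is moved stays moved. The work goes in short steps, Python scripts to look and compute and a shell command to move; the robot and the scene stay as the last step left them, time stands still between calls to the robot, and variables do not carry over. Pictures are saved under pics/ and viewed, about 8 in all and at most 12, crops included, and the job is handed in when it is done.

```bash
ls; mkdir -p pics
cat > h.py <<'E'
import numpy as np, cv2
from cell import env
from scipy.spatial.transform import Rotation as R
def cam(n): 
    s=env.state(); c=env.read_camera(n); c['n']=n; c['s']=s
    if n=='wrist':
        T=np.eye(4); T[:3,:3]=R.from_euler('xyz',s['tcp_rot']).as_matrix(); T[:3,3]=s['eef_pos']
        M=T@np.array(c['tool_from_camera']); c['Rwc']=M[:3,:3]; c['o']=M[:3,3]
    else:
        Rm=cv2.Rodrigues(np.array(c['rvec'],float))[0]; c['Rwc']=Rm.T; c['o']=-Rm.T@np.array(c['tvec'],float).ravel()
    return c
def ray(c,u,v):
    x=(u-c['cx'])/c['fx']; y=(v-c['cy'])/c['fy']
    if c['n']=='wrist':
        r=np.hypot(x,y); k=np.sinc(r/np.pi); d=np.array([x*k,y*k,np.cos(r)])
    else: d=np.array([x,y,1.])
    return c['Rwc']@d
def onz(c,u,v,z):
    d=ray(c,u,v); return c['o']+d*(z-c['o'][2])/d[2]
def proj(c,p):
    q=c['Rwc'].T@(np.asarray(p,float)-c['o'])
    if c['n']=='wrist':
        r=np.hypot(q[0],q[1]); th=np.arctan2(r,q[2]); k=th/max(r,1e-9)
        return c['cx']+c['fx']*q[0]*k, c['cy']+c['fy']*q[1]*k
    return c['cx']+c['fx']*q[0]/q[2], c['cy']+c['fy']*q[1]/q[2]
def cloud(c):
    v,u=np.mgrid[0:400,0:640]; z=c['range_z']; x=(u-c['cx'])/c['fx']; y=(v-c['cy'])/c['fy']
    if c['n']=='wrist':
        r=np.hypot(x,y); k=np.tan(r)/np.maximum(r,1e-9); x=x*k;y=y*k
    P=np.stack([x*z,y*z,z],-1)@c['Rwc'].T+c['o']; P[z<=0]=np.nan; return P
def tri(c1,p1,c2,p2):
    d1=ray(c1,*p1);d2=ray(c2,*p2);d1/=np.linalg.norm(d1);d2/=np.linalg.norm(d2)
    A=np.stack([d1,-d2],1); t=np.linalg.lstsq(A,c2['o']-c1['o'],rcond=None)[0]
    a=c1['o']+d1*t[0]; b=c2['o']+d2*t[1]; return (a+b)/2,np.linalg.norm(a-b)
def totool(p,s=None):
    s=s or env.state(); return R.from_euler('xyz',s['tcp_rot']).as_matrix().T@(np.asarray(p,float)-np.array(s['eef_pos']))
E
python3 - <<'E'
from h import *
a=cam('scene');b=cam('side');w=cam('wrist')
for c in(a,b,w): print(c['n'],c['fx'],c['cx'],c['cy'],c['o'].round(),c['Rwc'][:,2].round(2)); cv2.imwrite(f"pics/{c['n']}0.png",c['image'])
print(env.state())
E
```

```text
pics
scene 475.7064815953914 323.04653940194277 198.2229034501087 [ 945. -721. 1127.] [-0.29  0.49 -0.82]
side 366.84667500056173 315.5522709996288 197.60024867024836 [ 125. -849.  708.] [ 0.43  0.71 -0.55]
wrist 309.70691628693146 315.094282498255 199.18114251026535 [625.  73. 384.] [ 0.   -0.26 -0.97]
{'t': 0.15, 'joints': array([-1.05616932e-01,  4.91416357e-01,  1.55931857e+00,  1.54611051e-05,
        1.09171028e+00, -1.05596981e-01]), 'qvel': array([ 1.34000556e-03, -1.93657257e-03, -5.52968583e-04,  1.39815629e-05,
        8.79337580e-04,  1.62707486e-03]), 'tau': array([ 3.16444048e-04, -6.12899423e+01, -2.58276522e+01,  6.91918633e-02,
        4.73701756e-02, -5.07232733e-05]), 'eef_pos': array([6.24816149e+02, 3.53817306e-02, 2.14195794e+02]), 'tcp_rot': array([-3.14074629e+00, -1.03498239e-04,  1.57076920e+00]), 'ft_force': array([-0.74670612,  0.24659356, -0.60441816]), 'moment': array([0.01511495, 0.00530362, 0.04358001]), 'opening': 1.000250980250635}
```

View pics/scene0.png

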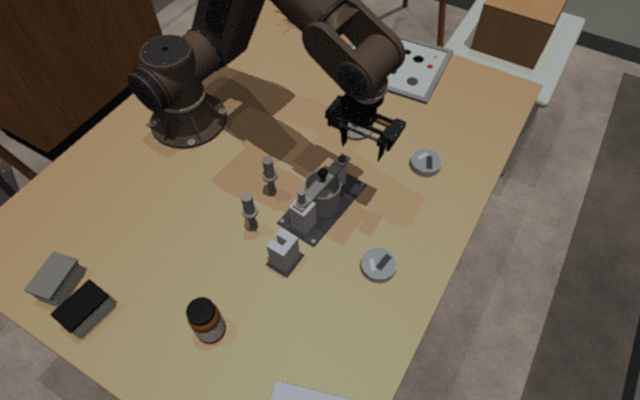

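View pics/side0.png

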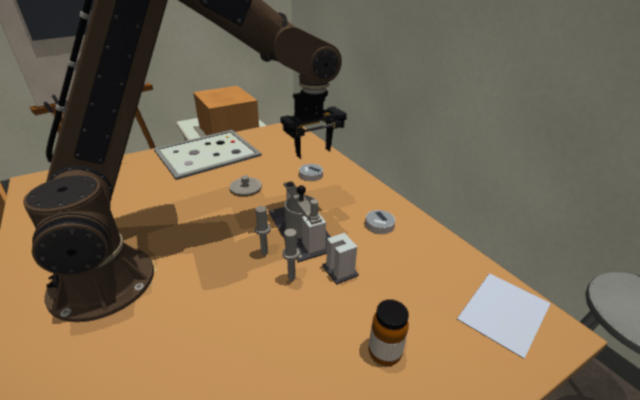

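Run:
```python
from h import *
a=cv2.imread('pics/scene0.png');b=cv2.imread('pics/side0.png');w=cv2.imread('pics/wrist0.png')
r=lambda i,x,y,ww,hh,W,H:cv2.resize(i[y:y+hh,x:x+ww],(W,H),interpolation=cv2.INTER_CUBIC)
t=np.hstack([r(a,230,140,150,140,400,373),r(b,225,165,150,140,400,373)])
m=np.hstack([r(w,0,0,640,400,363,227),np.zeros((227,437,3),np.uint8)])
cv2.imwrite('pics/c1.png',np.vstack([t,m]))
```

```text
(no output)
```

View pics/c1.png

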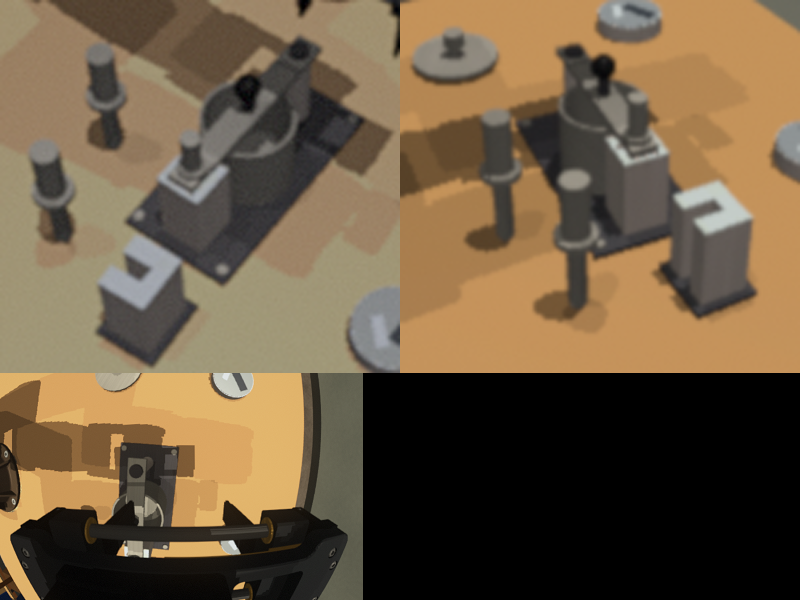

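Run:
```python
from h import *
a=cam('scene');b=cam('side')
f=lambda x,y:(230+x*.375,140+y*.375)
g=lambda x,y:(225+(x-400)*.375,165+y*.375)
for n,p,q in [('pinhead',(190,138),(637,98)),('knob',(247,88),(601,67)),('hinge',(302,48),(572,51)),('bigL',(99,53),(495,118)),('bigF',(45,152),(574,180)),
 ]:
    P,e=tri(a,f(*p),b,g(*q)); print(n,P.round(1),round(e,1))
for n,p in [('block c1',(131,238)),('c2',(182,252)),('c3',(153,305)),('c4',(101,282)),('lock',(186,181))]: print(n,onz(a,*f(*p),100).round(1))
for n,p in [('block c1',(672,198)),('c2',(712,184)),('c3',(754,212)),('c4',(712,232))]: print(n,onz(b,*g(*p),100).round(1))
print('cover knob top',onz(b,*g(453,33),47).round(1),'flange c',onz(b,*g(455,53),13).round(1))
for c in(a,b):
    C=cloud(c); z=C[...,2]
    for lo,hi,n in [(97,105,'tops'),(106,116,'bar'),(145,165,'hi')]:
        m=(z>lo)&(z<hi)&(C[...,0]>400)&(C[...,0]<800)&(abs(C[...,1])<350)
        k,l,st,ce=cv2.connectedComponentsWithStats(m.astype(np.uint8))
        for i in range(1,k):
            if st[i,4]>25: print(c['n'],n,st[i],np.nanmedian(C[l==i],0).round(1))
```

```text
pinhead [ 538.9 -152.1  156.1] 0.7
knob [547.6 -61.6 139.3] 2.4
hinge [558.4  32.3 107.4] 0.5
bigL [ 403.9 -107.3  151.4] 0.1
bigF [ 427.4 -231.4  151.1] 1.3
block c1 [ 529.2 -246.2  100. ]
c2 [ 578.9 -234.8  100. ]
c3 [ 585.9 -295.5  100. ]
c4 [ 531.5 -299.7  100. ]
lock [ 539.6 -165.2  100. ]
block c1 [ 524.2 -244.5  100. ]
c2 [ 569.5 -245.9  100. ]
c3 [ 580.8 -300.1  100. ]
c4 [ 530.7 -303.6  100. ]
cover knob top [485.3 238.   47. ] flange c [486.6 242.6  13. ]
scene tops [289 199  27  19 139] [ 556.8 -169.4  100.5]
scene tops [267 228  31  28 326] [ 560.  -275.    99.2]
scene bar [293 153  58  60 623] [553.2 -74.1 110.6]
scene hi [263 156  10  11  82] [ 410.5 -113.7  155. ]
scene hi [318 168  10  10  77] [553.1 -70.9 153.9]
scene hi [298 189   8  10  70] [ 543.1 -158.1  159.5]
scene hi [241 192  12  13 112] [ 431.2 -236.2  155. ]
side tops [302 214  24  15 124] [ 522.  -171.5  101.1]
side tops [327 233  30  20 281] [ 553.5 -275.8   99.1]
side tops [285 249  12   6  28] [ 418.6 -245.1   99.9]
side bar [283 182  39  41 351] [540.5 -78.8 111.3]
side bar [285 245  12   7  38] [ 419.7 -244.8  111.4]
side hi [296 185  10   8  57] [541.5 -72.4 152.9]
side hi [311 199   7  10  58] [ 534.2 -161.5  158.5]
side hi [258 206   9   9  48] [ 406.6 -117.5  155.9]
side hi [284 229  12  12 113] [ 421.7 -238.5  155.9]
```

The picture shows three pin-like things. Two stand on the table, at scene px (268,160) and (249,198). The third, at (301,192), is in the bar's eye and is clearly the smallest, so it is the pin meant; the enlarged crop confirms this. The park block is at (285,243) with its notch open towards world -x, and the cover is at side px (395,177).

```bash
python3 -m pendant '[[[1,-0.04,-0.02,0,0.03],[1,-0.08,-0.045,0,0.06],[1,-0.12,-0.07,0,0.1],[1,-0.152,-0.085,0,0.1],[1,-0.152,-0.085,0,0.1],[1,-0.152,-0.085,0,0.1],[1,-0.152,-0.085,0,0.1],[1,-0.152,-0.085,0,0.1]]]'
python3 - <<'E'
from h import *
w=cam('wrist'); cv2.imwrite('pics/w1.png',w['image'])
for n,p in [('pin',(539,-152,160)),('notch',(549,-272,100)),('hinge',(558,32,112)),('knob',(549,-65,146))]: print(n,np.round(proj(w,p)))
E
```

```text
t: 1.05
eef_pos: [540.4, -151.1, 214.6]
tcp_rot: [3.142, -0.0, 1.472]
ft_force: [-0.3, -0.8, 0.4]
opening: 1.001
pin [312. 217.]
notch [333. 302.]
hinge [314.  -2.]
knob [314. 101.]
```

View pics/w1.png

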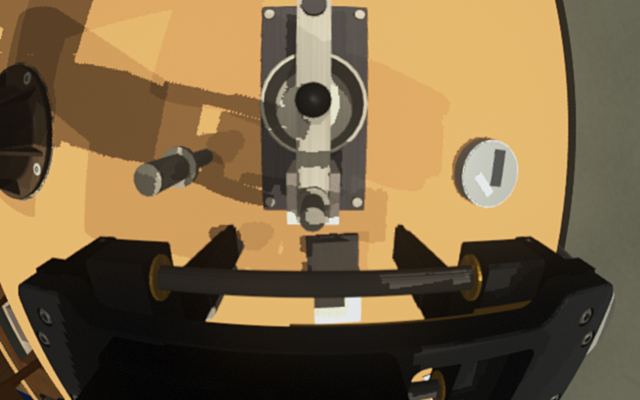

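The pin head is at px (313,216), between the fingers (midline about 316), the bar knob at (313,99), the pot mouth at about (314,102) and the lock block's corner at (313,218). This agrees with the two-view estimate.

Run:
```python
from h import *
w=cam('wrist');C=cloud(w);z=C[...,2]
for n,p,h in [('pin',(313,216),161),('knob',(313,99),146),('hinge',(313,5),112),('rim',(314,103),98)]: 
    q=onz(w,*p,h);print(n,q.round(1),'tool',totool(q).round(1))
for n,y0,y1,x0,x1,lo,hi in[('pin',185,235,290,340,150,175),('knob',80,118,295,332,150,170),('bar',30,70,290,340,105,118)]:
    m=np.zeros(z.shape,bool);m[y0:y1,x0:x1]=1;m&=(z>lo)&(z<hi);print(n,m.sum(),np.nanmean(C[m],0).round(1),np.nanmax(z[m]).round(1))
```

```text
pin [ 539.5 -150.8  161. ] tool [ 0.3 -0.9 53.6]
knob [548.2 -63.5 146. ] tool [87.9 -0.9 68.6]
hinge [556.7  25.3 112. ] tool [177.2  -1.1 102.6]
rim [548.8 -64.4  98. ] tool [ 87.2  -0.2 116.6]
pin 582 [ 538.7 -151.9  160.5] 163.2
knob 952 [548.  -64.3 155.6] 160.7
bar 1391 [552.8 -17.1 111.4] 113.9
```

```bash
python3 -m pendant '[[[1,0,-0.001,0.04,0],[1,0,-0.001,0.075,0],[1,0,-0.001,0.091,0],[1,0,-0.001,0.091,0],[0,0,-0.001,0.091,0],[0,0,-0.001,0.091,0],[0,0,-0.001,0.091,0],[0,0,-0.001,0.091,0]]]'; python3 -m pendant '[[[0,0,0,0,0],[0,0,0,0,0],[0,0,0,0,0],[0,0,0,0,0],[0,0,0,0,0],[0,0,0,0,0],[0,0,0,-0.005,0],[0,0,0,-0.01,0]]]'
```

```text
t: 1.95
eef_pos: [539.3, -151.9, 124.5]
tcp_rot: [3.14, 0.0, 1.471]
ft_force: [-0.0, -0.5, -0.4]
opening: 0.72
t: 2.75
eef_pos: [539.0, -151.9, 133.9]
tcp_rot: [-3.141, -0.0, 1.471]
ft_force: [0.1, 0.1, -1.1]
opening: 0.207
```

```bash
python3 -m pendant '[[[0,0,0,-0.02,0],[0,0,0,-0.04,0],[0,0,0,-0.06,0],[0,0,0,-0.075,0],[0,0,0,-0.085,0],[0,0,0,-0.085,0],[0,0,0,-0.085,0],[0,0,0,-0.085,0]]]'
python3 - <<'E'
from h import *
a=cam('scene');b=cam('side')
r=lambda i,x,y,ww,hh,W,H:cv2.resize(i[y:y+hh,x:x+ww],(W,H),interpolation=cv2.INTER_CUBIC)
t=np.hstack([r(a['image'],250,160,90,120,400,533),r(b['image'],280,170,90,120,400,533)])
cv2.imwrite('pics/c2.png',t)
for c in(a,b):
    C=cloud(c);z=C[...,2]
    m=(abs(z-100)<3)&(abs(C[...,0]-555)<45)&(abs(C[...,1]+272)<45)
    v,u=np.nonzero(m); P=np.array([onz(c,x,y,100)[:2] for x,y in zip(u,v)],np.float32)
    print(c['n'],len(P),cv2.minAreaRect(P))
E
```

```text
t: 3.55
eef_pos: [538.7, -151.8, 217.8]
tcp_rot: [-3.14, -0.0, 1.471]
ft_force: [-0.3, -0.1, -1.3]
opening: 0.208
scene 315 ((556.8277587890625, -272.4783935546875), (62.928775787353516, 53.34294891357422), 88.06438446044922)
side 285 ((549.4400024414062, -273.31793212890625), (65.19548797607422, 53.6230583190918), 88.90988159179688)
```

View pics/c2.png

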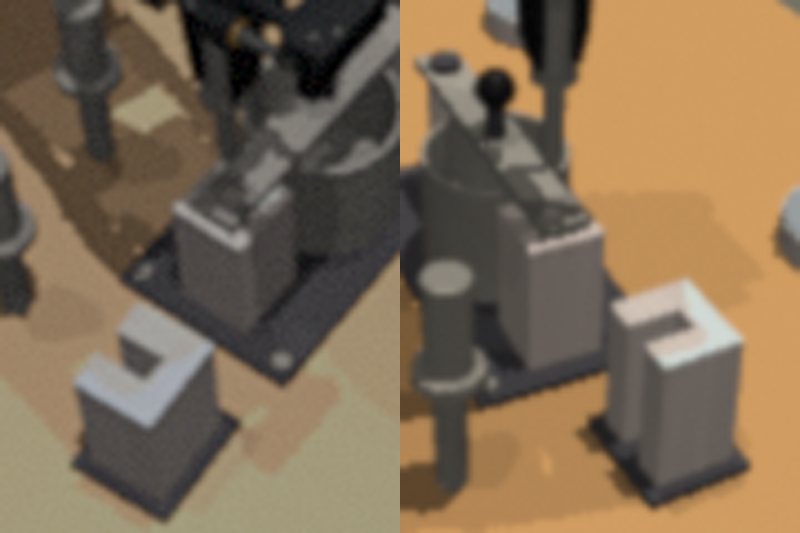

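The side crop shows the pin clear of the bar's eye (tip at about px (550,165)). The notch opens to world -x. Next I look at it from close by.

```bash
python3 -m pendant '[[[0,-0.03,0.005,0,0],[0,-0.06,0.01,0,0],[0,-0.09,0.015,0,0],[0,-0.12,0.02,0,0],[0,-0.145,0.025,0,0],[0,-0.156,0.026,0,0],[0,-0.156,0.026,0,0],[0,-0.156,0.026,0,0]]]'
python3 - <<'E'
from h import *
w=cam('wrist'); i=w['image']; cv2.imwrite('pics/w2.png',i)
C=cloud(w);z=C[...,2]
m=((abs(z-100)<4)&(abs(C[...,0]-555)<45)&(abs(C[...,1]+272)<42)).astype(np.uint8)
v,u=np.nonzero(m); P=np.array([onz(w,x,y,100)[:2] for x,y in zip(u,v)],np.float32)
print(len(P),cv2.minAreaRect(P),u.min(),u.max(),v.min(),v.max())
x0,y0=u.min()-40,v.min()-40
o=i.copy(); cs,_=cv2.findContours(m,0,2); 
k=i[y0:y0+150,x0:x0+200]; o[m>0]=(0,0,255); k2=o[y0:y0+150,x0:x0+200]
print(x0,y0); cv2.imwrite('pics/c3.png',np.hstack([cv2.resize(k,(400,300)),cv2.resize(k2,(400,300))]))
E
```

```text
t: 4.45
eef_pos: [549.1, -308.8, 218.3]
tcp_rot: [-3.141, -0.001, 1.471]
ft_force: [0.4, 0.4, -0.4]
opening: 0.206
2942 ((553.498779296875, -269.677978515625), (62.467552185058594, 52.41001892089844), 88.45545959472656) 285 343 120 188
245 80
```

View pics/c3.png

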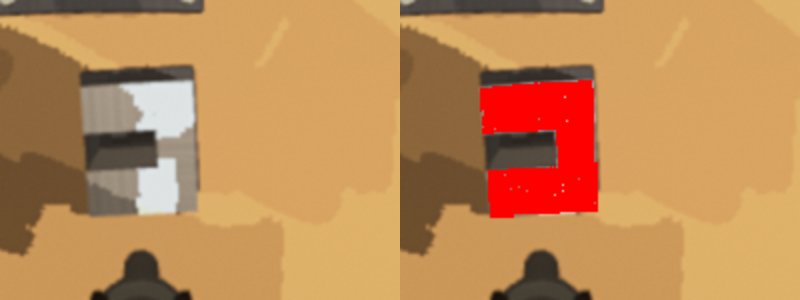

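Run:
```python
from h import *
w=cam('wrist');C=cloud(w)
for p in [(323.5,154.5),(288,154.5),(323.5,145.5),(323.5,163.5)]: print(onz(w,*p,100).round(1))
Rm=R.from_euler('xyz',w['s']['tcp_rot']).as_matrix(); T=(C-np.array(w['s']['eef_pos']))@Rm
for lo,hi in [(5,9),(9,14),(20,40),(40,60),(60,71),(71,80)]:
    m=(T[...,2]>lo)&(T[...,2]<hi)&(abs(T[...,0])<25)&(abs(T[...,1])<(20 if lo<15 else 12)); q=T[m]
    if len(q): print(lo,len(q),'x',np.percentile(q[:,0],[2,50,98]).round(1),'y',np.percentile(q[:,1],[2,50,98]).round(1))
```

```text
[ 561.7 -270.4  100. ]
[ 528.7 -267.1  100. ]
[ 562.5 -262.   100. ]
[ 560.9 -278.9  100. ]
5 380 x [ 2.9  9.3 13.4] y [-9.8  0.6 10.9]
9 68 x [ 7.6 12.1 13.5] y [-10.6   1.2  12.4]
20 13 x [4.2 4.9 5.5] y [-2.8  1.3  4.7]
40 132 x [1.4 4.7 5.8] y [-5.4  0.6  6.7]
60 40 x [1.3 4.5 5.5] y [-5.6  0.2  6.9]
```

Run:
```python
import cv2
i=cv2.imread('pics/w2.png')[190:270,255:385]; cv2.imwrite('pics/c4.png',cv2.resize(i,None,fx=6,fy=6,interpolation=cv2.INTER_CUBIC))
```

```text
(no output)
```

View pics/c4.png

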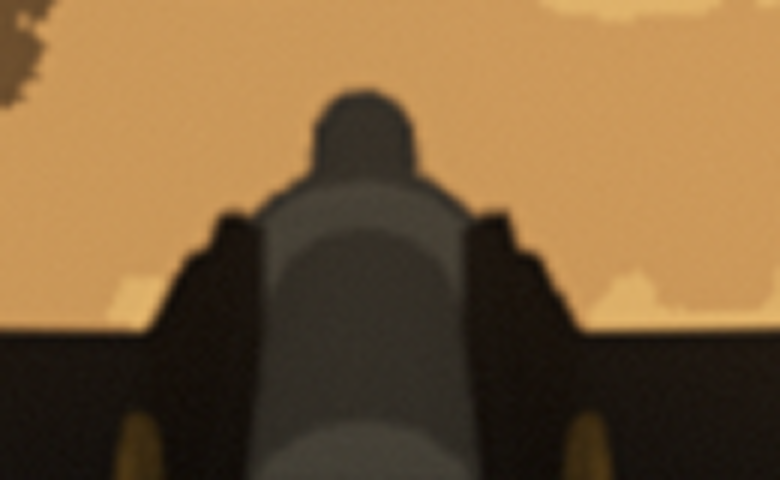

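The crop shows the pin hanging upright in the jaws, tip at about (362,90) in the crop. Its axis is about 1 mm off the TCP in tool -x. The notch centre is at world (549.5, -269.5). I shift and hover over the notch.

```bash
python3 -m pendant '[[[0,0.02,-0.002,0,0],[0,0.035,-0.004,0,0],[0,0.0403,-0.004,0,0],[0,0.0403,-0.004,0.015,0],[0,0.0403,-0.004,0.03,0],[0,0.0403,-0.004,0.035,0],[0,0.0403,-0.004,0.035,0],[0,0.0403,-0.004,0.035,0]]]'
python3 - <<'E'
from h import *
w=cam('wrist');C=cloud(w); cv2.imwrite('pics/w3.png',w['image']);z=C[...,2]
m=((abs(z-100)<4)&(abs(C[...,0]-555)<45)&(abs(C[...,1]+272)<42)).astype(np.uint8)
v,u=np.nonzero(m); P=np.array([onz(w,x,y,100)[:2] for x,y in zip(u,v)],np.float32)
print(len(P),cv2.minAreaRect(P))
Rm=R.from_euler('xyz',w['s']['tcp_rot']).as_matrix(); T=(C-np.array(w['s']['eef_pos']))@Rm
m=(T[...,2]>15)&(T[...,2]<70)&(abs(T[...,0])<12)&(abs(T[...,1])<12); q=C[m]; print(len(q),np.percentile(q,[2,50,98],axis=0).round(1))
i=w['image'][170:270,255:385]; cv2.imwrite('pics/c5.png',cv2.resize(i,None,fx=6,fy=6,interpolation=cv2.INTER_CUBIC))
E
```

```text
t: 5.35
eef_pos: [549.6, -269.2, 184.3]
tcp_rot: [3.141, 0.0, 1.471]
ft_force: [-0.2, -0.5, -1.1]
opening: 0.209
2525 ((553.1403198242188, -269.23724365234375), (62.123748779296875, 52.557777404785156), 86.72669982910156)
186 [[ 544.6 -268.4  118.2]
 [ 550.9 -264.5  132.6]
 [ 556.5 -263.4  146.1]]
```

View pics/c5.png

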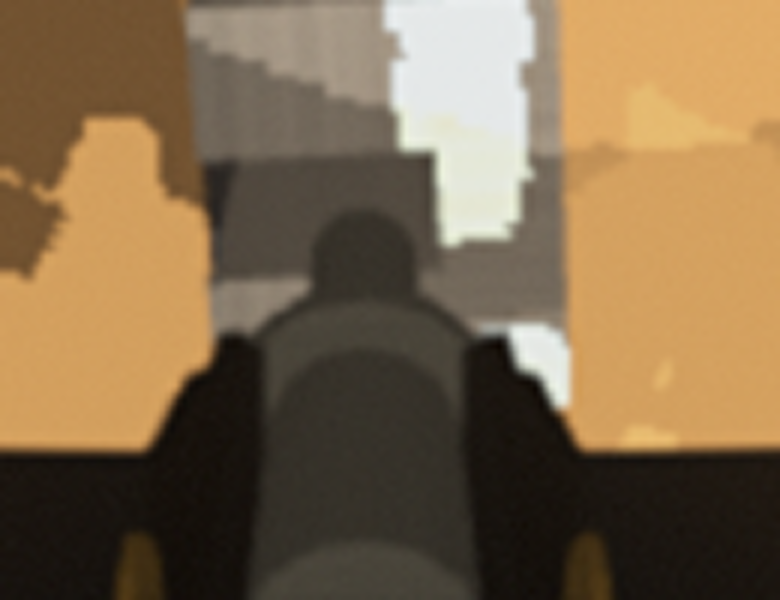

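The pin stands over the notch (shank at crop (362,250), notch edges at rows 155 and 275). A shift of +0.8 mm in x and -1 mm in y centres it.

```bash
python3 -m pendant '[[[0,0.0008,-0.001,0,0],[0,0.0008,-0.001,0.006,0],[0,0.0008,-0.001,0.014,0],[0,0.0008,-0.001,0.024,0],[0,0.0008,-0.001,0.036,0],[0,0.0008,-0.001,0.048,0],[0,0.0008,-0.001,0.055,0],[0,0.0008,-0.001,0.055,0]]]'
```

```text
t: 6.2
eef_pos: [548.0, -268.1, 127.2]
tcp_rot: [-3.14, -0.001, 1.471]
ft_force: [-0.5, 0.0, -0.5]
opening: 0.21
```

```bash
python3 -m pendant '[[[0,0,0,0.004,0],[0,0,0,0.008,0],[0,0,0,0.011,0],[0,0,0,0.012,0],[0,0,0,0.013,0],[0,0,0,0.014,0],[0,0,0,0.0145,0],[0,0,0,0.0145,0]]]'
```

```text
t: 7.0
eef_pos: [548.5, -268.3, 114.2]
tcp_rot: [3.141, 0.0, 1.471]
ft_force: [0.6, 0.3, -1.3]
opening: 0.204
```

```bash
python3 -m pendant '[[[0,0,0,0.0005,0],[0,0,0,0.001,0],[0,0,0,0.001,0],[0,0,0,0.001,0],[0,0,0,0.001,0],[0,0,0,0.001,0],[0,0,0,0.001,0],[0,0,0,0.001,0]]]'; python3 -c "
from h import *
for k in range(3): cam('wrist'); s=env.state(); print(s['eef_pos'],s['ft_force'])
w=cam('wrist');C=cloud(w)
T=(C-np.array(w['s']['eef_pos']))@R.from_euler('xyz',w['s']['tcp_rot']).as_matrix()
m=(T[...,2]>3)&(T[...,2]<11)&(abs(T[...,0])<20)&(abs(T[...,1])<20);print(np.percentile(C[m][:,2],[5,25,50,75,95]))"
```

```text
t: 7.8
eef_pos: [548.5, -268.3, 113.2]
tcp_rot: [3.141, 0.0, 1.471]
ft_force: [-0.7, -0.1, -1.0]
opening: 0.205
[ 548.45303535 -268.29808094  113.15173895] [-0.05057442 -0.5329862  -0.51114379]
[ 548.44394362 -268.28993204  113.16081275] [-0.41766098  0.80479878 -0.81965215]
[ 548.46485116 -268.29508798  113.15682834] [-0.30646863 -0.06544698 -1.54689538]
[103.7256518  106.14295374 106.73390882 107.32139374 108.54049098]
```

```bash
python3 -m pendant '[[[0,0,0,0.0003,0],[0,0,0,0.0006,0],[0,0,0,0.0008,0],[0,0,0,0.001,0],[0,0,0,0.001,0],[0,0,0,0.001,0],[0,0,0,0.001,0],[0,0,0,0.001,0]]]'
```

```text
t: 8.8
eef_pos: [548.5, -268.3, 112.2]
tcp_rot: [3.141, 0.0, 1.471]
ft_force: [-0.5, 1.2, -1.7]
opening: 0.208
```

```bash
python3 -m pendant '[[[0,0,0,0.0003,0],[0,0,0,0.0006,0],[0,0,0,0.0008,0],[0,0,0,0.0008,0],[0,0,0,0.0008,0],[0,0,0,0.0008,0],[0,0,0,0.0008,0],[0,0,0,0.0008,0]]]'
```

```text
t: 9.6
eef_pos: [548.5, -268.3, 111.6]
tcp_rot: [3.141, 0.0, 1.471]
ft_force: [-1.5, 0.4, 6.1]
opening: 0.203
```

Contact: the force went from about -1 to +6 N, so the collar rests on the block. Release, opening while staying put, then rise.

```bash
python3 -m pendant '[[[0.25,0,0,-0.0003,0],[0.3,0,0,-0.0003,0],[0.4,0,0,-0.0003,0],[0.5,0,0,-0.0003,0],[0.5,0,0,-0.0003,0],[0.5,0,0,-0.0003,0],[0.5,0,0,-0.0003,0],[0.5,0,0,-0.0003,0]]]';  python3 -m pendant '[[[0.5,0,0,-0.015,0],[0.5,0,0,-0.035,0],[0.5,0,0,-0.06,0],[0.5,0,0,-0.09,0],[0.5,0.03,0,-0.1,0],[0.5,0.06,0,-0.1,0],[0.5,0.09,0,-0.1,0],[0.5,0.12,0,-0.1,0]]]'
python3 - <<'E'
from h import *
b=cam('side');a=cam('scene')
r=lambda i,x,y,ww,hh,W,H:cv2.resize(i[y:y+hh,x:x+ww],(W,H),interpolation=cv2.INTER_CUBIC)
cv2.imwrite('pics/c6.png',np.hstack([r(a['image'],250,160,90,120,400,533),r(b['image'],280,170,90,120,400,533)]))
for c in(a,b):
    C=cloud(c);m=(abs(C[...,0]-550)<14)&(abs(C[...,1]+270)<14)&(C[...,2]>112)&(C[...,2]<160);q=C[m];print(c['n'],len(q),np.percentile(q,[2,50,98],axis=0).round(1))
E
```

```text
t: 10.4
eef_pos: [548.5, -268.3, 111.6]
tcp_rot: [3.142, 0.0, 1.471]
ft_force: [0.4, -0.7, -0.6]
opening: 0.499
t: 11.2
eef_pos: [560.4, -147.8, 211.8]
tcp_rot: [3.141, 0.0, 1.471]
ft_force: [-0.7, 1.0, 0.6]
opening: 0.503
scene 110 [[ 543.9 -282.   113.6]
 [ 554.4 -275.6  144.4]
 [ 561.2 -263.1  151.1]]
side 121 [[ 536.5 -282.   113.8]
 [ 542.3 -277.2  137.9]
 [ 555.  -264.1  150.1]]
```

View pics/c6.png

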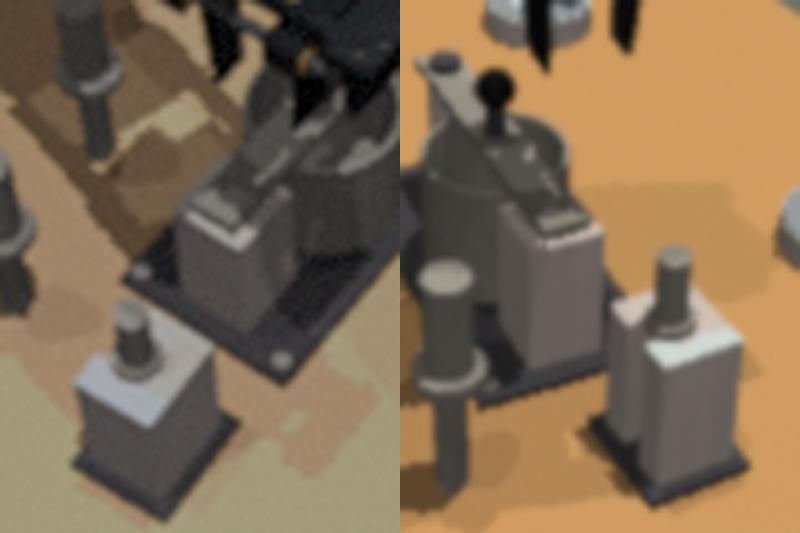

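The pin hangs upright in the notch with its top at about 150 mm, let go (side crop (672,290)). Next I cage the bar knob.

```bash
python3 -m pendant '[[[0.5,0.03,-0.01,0,0],[0.5,0.06,-0.02,0,0],[0.5,0.082,-0.0207,0,0],[0.5,0.082,-0.0207,0.02,0],[0.5,0.082,-0.0207,0.05,0],[0.5,0.082,-0.0207,0.075,0],[0.5,0.082,-0.0207,0.082,0],[0.5,0.082,-0.0207,0.082,0]]]'; python3 -m pendant '[[[0.35,0,0,0,0],[0.33,0,0,0,0],[0.33,0,0,0,0],[0.33,0,0,0,0],[0.33,0,0,0,0],[0.33,0,0,0,0],[0.33,0,0,0,0],[0.33,0,0,0,0]]]'
```

```text
t: 12.1
eef_pos: [547.9, -65.7, 129.1]
tcp_rot: [-3.14, -0.0, 1.47]
ft_force: [-0.2, 0.8, 0.4]
opening: 0.499
t: 12.9
eef_pos: [548.0, -65.2, 129.7]
tcp_rot: [3.142, -0.0, 1.471]
ft_force: [-0.1, 0.7, -0.2]
opening: 0.331
```

```bash
python3 -m pendant '[[[0.33,0.0005,0.009,0,-0.1],[0.33,0.0018,0.0179,0,-0.2],[0.33,0.004,0.0266,0,-0.3],[0.33,0.0071,0.035,0,-0.4],[0.33,0.011,0.0431,0,-0.5],[0.33,0.0157,0.0508,0,-0.6],[0.33,0.0212,0.058,0,-0.7],[0.33,0.0273,0.0646,0,-0.8]]]'
```

```text
t: 13.7
eef_pos: [615.2, -44.5, 129.5]
tcp_rot: [-3.141, -0.0, 2.275]
ft_force: [-1.0, 0.2, 0.1]
opening: 0.331
```

```bash
python3 -m pendant '[[[0.33,0.0005,0.009,0,-0.1],[0.33,0.0018,0.0179,0,-0.2],[0.33,0.004,0.0266,0,-0.3],[0.33,0.0071,0.035,0,-0.4],[0.33,0.011,0.0431,0,-0.5],[0.33,0.0157,0.0508,0,-0.6],[0.33,0.0212,0.058,0,-0.7],[0.33,0.0266,0.064,0,-0.79]]]'; python3 -m pendant '[[[0.4,0,0,0,0],[0.5,0,0,0,0],[0.5,0,0,0,0],[0.5,0,0,-0.02,0],[0.5,0,0,-0.05,0],[0.5,0,0,-0.08,0],[0.5,0,0,-0.1,0],[0.5,0,0,-0.1,0]]]'
python3 - <<'E'
from h import *
w=cam('wrist');b=cam('side')
C=cloud(w);m=(abs(C[...,2]-111)<4)&(C[...,1]>-80)
v,u=np.nonzero(m);P=C[m][:,:2].astype(np.float32);print(len(P),cv2.minAreaRect(P))
k=(C[...,2]>140)&(C[...,2]<163)&(C[...,0]>600)&(abs(C[...,1])<60);print('knob',k.sum(),np.nanmean(C[k],0))
# cover in side: triangulation later
C=cloud(b);z=C[...,2];near=(abs(C[...,0]-486)<90)&(abs(C[...,1]-240)<90)
for lo,hi in[(9,18),(40,52)]:
    m=near&(z>lo)&(z<hi);print(lo,m.sum(),C[m].mean(0).round(1),cv2.minAreaRect(C[m][:,:2].astype(np.float32)))
cv2.imwrite('pics/side2.png',b['image']);cv2.imwrite('pics/w4.png',w['image'])
E
```

```text
t: 14.5
eef_pos: [647.0, 17.3, 129.5]
tcp_rot: [-3.141, 0.0, 3.065]
ft_force: [-0.7, -1.2, 0.1]
opening: 0.33
t: 15.3
eef_pos: [647.7, 16.6, 232.6]
tcp_rot: [-3.142, 0.005, 3.059]
ft_force: [0.1, 0.1, -0.2]
opening: 0.5
4726 ((635.2808837890625, 18.965896606445312), (30.72838592529297, 195.2502899169922), 85.00828552246094)
knob 814 [644.38443673  17.93634244 154.79033366]
9 375 [484.  237.8  12.1] ((486.83721923828125, 242.73129272460938), (113.7138442993164, 110.86487579345703), 73.9395980834961)
40 39 [484.9 241.8  45.3] ((487.2652282714844, 242.4951629638672), (33.10490417480469, 25.62556266784668), 31.46663475036621)
```

The bar is at about 1.57 rad (knob at (644,18), hinge (557,27)). Now to the cover.

```bash
python3 -m pendant '[[[0.6,0.025,0.03,0,0],[0.6,0.052,0.065,0,0],[0.6,0.08,0.1,0,0],[0.6,0.11,0.135,0,0],[0.6,0.14,0.17,0,0],[0.6,0.165,0.2,0.01,0],[0.6,0.176,0.214,0.03,0],[0.6,0.176,0.214,0.06,0]]]';python3 -m pendant '[[[0.6,0,0,0,0],[0.6,0,0,0,0],[0.6,0,0,0,0],[0.6,0,0,0,0],[0.6,0,0,0,0],[0.6,0,0,0,0],[0.6,0,0,0,0],[0.6,0,0,0,0]]]'
python3 - <<'E'
from h import *
w=cam('wrist');C=cloud(w);z=C[...,2];near=(abs(C[...,0]-486)<100)&(abs(C[...,1]-240)<100)
for lo,hi in[(9,17),(41,52)]:
    m=near&(z>lo)&(z<hi)
    k,l,st,ce=cv2.connectedComponentsWithStats(m.astype(np.uint8));i=1+np.argmax(st[1:,4]);P=C[l==i]
    print(lo,st[i],np.nanmedian(P,0).round(1),cv2.minEnclosingCircle(P[:,:2].astype(np.float32)),totool(np.r_[np.array(cv2.minEnclosingCircle(P[:,:2].astype(np.float32))[0]),0],w['s']).round(1))
cv2.imwrite('pics/w5.png',w['image'])
E
```

```text
t: 16.2
eef_pos: [487.2, 246.4, 168.9]
tcp_rot: [3.141, 0.001, 3.063]
ft_force: [1.3, -0.4, 0.3]
opening: 0.6
t: 17.0
eef_pos: [488.7, 244.5, 169.8]
tcp_rot: [3.142, 0.0, 3.061]
ft_force: [-0.3, -0.7, 0.8]
opening: 0.602
9 [ 266  132  103  103 7574] [483.8 247.2  12.6] ((488.81622314453125, 247.04251098632812), 57.3881950378418) [  0.2   2.5 169.8]
41 [303 178  29  29 651] [488.4 247.3  46.6] ((488.88800048828125, 247.4019775390625), 14.688163757324219) [1.000e-01 2.900e+00 1.698e+02]
```

View pics/w5.png

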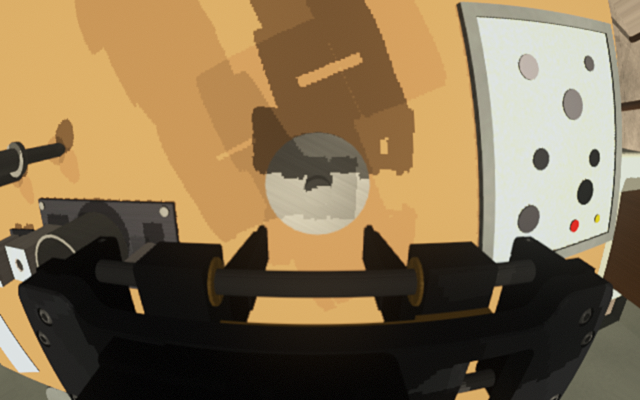

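The cover's flange is centred at px (317,184) and its knob at (317,192). The flange top is at 12.6 mm and the knob top at 46.6 mm, with radii 57 and 14.5, so it fits the description. Descend and grip.

```bash
python3 -m pendant '[[[0.6,0,0.0028,0.03,0],[0.6,0,0.0028,0.065,0],[0.6,0,0.0028,0.1,0],[0.6,0,0.0028,0.125,0],[0.6,0,0.0028,0.142,0],[0.6,0,0.0028,0.1505,0],[0.6,0,0.0028,0.1505,0],[0.4,0,0.0028,0.1505,0]]]';python3 -m pendant '[[[0,0,0,0,0],[0,0,0,0,0],[0,0,0,0,0],[0,0,0,0,0],[0,0,0,0,0],[0,0,0,0,0],[0,0,0,-0.004,0],[0,0,0,-0.01,0]]]'
```

```text
t: 17.85
eef_pos: [489.3, 247.5, 19.8]
tcp_rot: [3.141, 0.001, 3.061]
ft_force: [0.4, 0.2, 0.7]
opening: 0.559
t: 18.65
eef_pos: [488.5, 247.2, 29.0]
tcp_rot: [-3.141, -0.001, 3.061]
ft_force: [-0.7, 0.1, -2.5]
opening: 0.289
```

```bash
python3 -m pendant '[[[0,0,0,-0.02,0],[0,0,0,-0.05,0],[0,0,0,-0.085,0],[0,0,0,-0.12,0],[0,0,0,-0.155,0],[0,-0.015,-0.02,-0.18,0],[0,-0.035,-0.05,-0.188,0],[0,-0.055,-0.08,-0.188,0]]]';python3 -m pendant '[[[0,-0.024,-0.034,0,0],[0,-0.048,-0.068,0,0],[0,-0.072,-0.102,0,0],[0,-0.096,-0.136,0,0],[0,-0.12,-0.17,0,0],[0,-0.14,-0.194,0,0],[0,-0.15,-0.206,0,0],[0,-0.15,-0.206,0,0]]]'
python3 - <<'E'
from h import *
env.read_camera('wrist');env.read_camera('wrist')
w=cam('wrist');C=cloud(w);z=C[...,2];print(w['s']['eef_pos'],w['s']['ft_force'])
near=(np.hypot(C[...,0]-548,C[...,1]+64)<62)
m=near&(abs(z-98)<3.5)
P=C[m];print(len(P),np.median(P,0).round(1))
from scipy.optimize import least_squares
f=least_squares(lambda p:np.hypot(P[:,0]-p[0],P[:,1]-p[1])-48,[548,-64],loss='soft_l1');print(f.x,np.abs(f.fun).mean())
cv2.imwrite('pics/w6.png',w['image']); print(proj(w,(548,-64,98)))
E
```

```text
t: 19.45
eef_pos: [537.8, 162.5, 219.2]
tcp_rot: [3.141, 0.003, 3.062]
ft_force: [1.0, -0.2, -3.5]
opening: 0.284
t: 20.25
eef_pos: [670.4, -55.7, 216.6]
tcp_rot: [-3.142, -0.001, 3.059]
ft_force: [-0.3, 0.2, -2.5]
opening: 0.284
[669.48234209 -53.51661849 216.90622315] [ 0.02076434  0.39753427 -3.10406279]
1366 [547.  -62.9  97.1]
[548.35462631 -63.70829136] 1.1154030590133093
(np.float64(292.54419645801), np.float64(67.00783179006552))
```

View pics/w6.png

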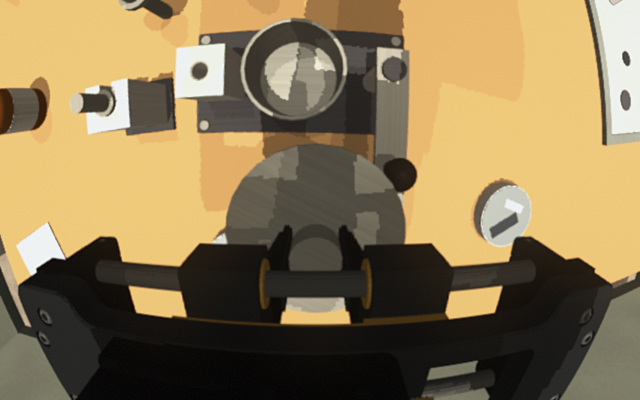

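The pot mouth is clear at px (294,68), the bar is swung aside and the pin is parked at (95,103). The rim centre is (548.4, -63.7). I hover above it.

```bash
python3 -m pendant '[[[0,0.03,-0.005,0,0],[0,0.065,-0.01,0,0],[0,0.1,-0.016,0,0],[0,0.1199,-0.02,0.01,0],[0,0.1199,-0.02,0.035,0],[0,0.1199,-0.02,0.06,0],[0,0.1199,-0.02,0.08,0],[0,0.1199,-0.02,0.08,0]]]';python3 - <<'E'
from h import *
from scipy.optimize import least_squares
for k in range(3):env.read_camera('wrist')
w=cam('wrist');C=cloud(w);s=w['s'];print(s['eef_pos'])
T=(C-np.array(s['eef_pos']))@R.from_euler('xyz',s['tcp_rot']).as_matrix()
m=(T[...,2]>1)&(T[...,2]<14)&(np.hypot(T[...,0],T[...,1])<63)&(T[...,0]>18);P=T[m]
print(len(P),'z med',np.median(P[:,2]),'plane',np.linalg.lstsq(np.c_[P[:,:2],np.ones(len(P))],P[:,2],rcond=None)[0].round(3))
r=np.hypot(P[:,0],P[:,1]); a=np.arctan2(P[:,1],P[:,0]); E=[]
for lo in np.arange(-1.1,1.1,.1):
    k=(a>=lo)&(a<lo+.1)
    if k.sum()>10: E.append(P[k][np.argmax(r[k])])
E=np.array(E);f=least_squares(lambda p:np.hypot(E[:,0]-p[0],E[:,1]-p[1])-57,[0,0],loss='soft_l1');print('flange centre in tool',f.x,len(E))
E
```

```text
t: 21.2
eef_pos: [547.5, -63.1, 135.5]
tcp_rot: [3.141, -0.004, 3.062]
ft_force: [-0.1, 1.2, -3.7]
opening: 0.286
[549.36504817 -63.97054271 138.32326916]
8623 z med 7.342245561822534 plane [ 1.000e-02 -2.000e-03  7.011e+00]
flange centre in tool [0.24310676 0.35047331] 22
```

```bash
python3 -m pendant '[[[0,0.0007,0,0.004,0],[0,0.0007,0,0.008,0],[0,0.0007,0,0.012,0],[0,0.0007,0,0.016,0],[0,0.0007,0,0.02,0],[0,0.0007,0,0.022,0],[0,0.0007,0,0.024,0],[0,0.0007,0,0.024,0]]]'
```

```text
t: 22.2
eef_pos: [548.3, -64.5, 112.9]
tcp_rot: [3.142, -0.0, 3.061]
ft_force: [-0.8, -0.7, -3.4]
opening: 0.287
```

```bash
python3 -m pendant '[[[0,0,0,0.0005,0],[0,0,0,0.001,0],[0,0,0,0.0015,0],[0,0,0,0.002,0],[0,0,0,0.0025,0],[0,0,0,0.003,0],[0,0,0,0.003,0],[0,0,0,0.003,0]]]'
```

```text
t: 23.0
eef_pos: [548.3, -64.5, 110.2]
tcp_rot: [-3.142, 0.0, 3.061]
ft_force: [-0.0, 1.4, -4.3]
opening: 0.287
```

Plug is well inside the mouth without contact; final creep to the rim.

```bash
python3 -m pendant '[[[0,0,0,0.0002,0],[0,0,0,0.0004,0],[0,0,0,0.0006,0],[0,0,0,0.0008,0],[0,0,0,0.001,0],[0,0,0,0.001,0],[0,0,0,0.001,0],[0,0,0,0.001,0]]]'
```

```text
t: 23.8
eef_pos: [548.5, -64.5, 109.7]
tcp_rot: [-3.141, 0.001, 3.061]
ft_force: [-1.0, 1.4, 5.7]
opening: 0.287
```

```bash
python3 -m pendant '[[[0.32,0,0,-0.0003,0],[0.36,0,0,-0.0003,0],[0.42,0,0,-0.0003,0],[0.5,0,0,-0.0003,0],[0.5,0,0,-0.0003,0],[0.5,0,0,-0.0003,0],[0.5,0,0,-0.0003,0],[0.5,0,0,-0.0003,0]]]';  python3 -m pendant '[[[0.5,0,0,-0.01,0],[0.5,0,0,-0.025,0],[0.5,0,0,-0.05,0],[0.5,0,0,-0.08,0],[0.5,-0.01,0,-0.1,0],[0.5,-0.04,0,-0.11,0],[0.5,-0.06,0,-0.11,0],[0.5,-0.06,0,-0.11,0]]]';python3 - <<'E'
from h import *
env.read_camera('wrist')
w=cam('wrist');C=cloud(w);s=w['s'];print(s['eef_pos']);cv2.imwrite('pics/w7.png',w['image']);z=C[...,2]
m=(np.hypot(C[...,0]-548.4,C[...,1]+63.7)<62)&(abs(z-103)<6);P=C[m]
print(len(P),np.median(P,0).round(1),cv2.minEnclosingCircle(P[:,:2].astype(np.float32)))
q=P-P.mean(0);print('plane',np.linalg.lstsq(q[:,:2],q[:,2],rcond=None)[0].round(4))
E
```

```text
t: 24.6
eef_pos: [548.3, -64.5, 109.4]
tcp_rot: [3.142, 0.0, 3.061]
ft_force: [-0.4, -0.7, -0.8]
opening: 0.499
t: 25.4
eef_pos: [609.8, -69.5, 220.2]
tcp_rot: [-3.141, 0.002, 3.061]
ft_force: [-0.3, 0.0, 0.3]
opening: 0.499
[608.34412252 -69.24708722 219.66150832]
10640 [546.7 -63.8 102.5] ((548.238525390625, -64.02203369140625), 57.291744232177734)
plane [ 0.0018 -0.0002]
```

View pics/w7.png

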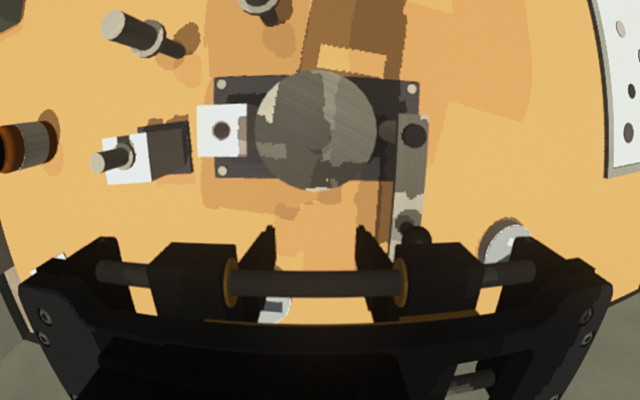

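The cover sits on the pot at px (317,131). Its flange top is at 102.5 mm (103 when seated), with a tilt below 0.002 and the centre within 1 mm of the rim's. The pin is parked at (118,158), and the bar is aside at (410,170). The gripper touches nothing.

```bash
python3 -c "
from h import *
print(env.job_done())"
```

```text
the job is handed in; nothing more can be done
None
```

I closed the pot in the order you asked, at about 25.5 s of the 64 s allowed, and handed the job in. No verdict was reported.

- **Pin:** I drew it out of the bar and lowered it into the notch until the collar touched the block (about 6 N), then let it go. It hangs upright, with its top at about 150 mm.
- **Bar:** I swung it by the knob to about 1.57 rad, a quarter turn.
- **Cover:** I set it on the rim with about 6 N of contact and released it. Its flange top measures 102.5 mm against 103 expected. The tilt is under 0.002 rad, and its centre is within 1 mm of the pot's.

**Disagreements:** The scene and side cameras differed by up to 9 mm in x, so I worked from the close wrist-camera views instead.

**Not checked:** I did not measure the discs or the jar again at the end. The arm never went near them, and every force reading at the end of a move stayed under 7 N.

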